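# Shut the lamp case in the lighting booth

## Task

Shut the long case with the spare lamps in it, so that no dust gets in: push its sliding door along its track by the black upright pull until the door is fully closed against the end of the case's frame, and let go. Leave the door of the short case standing open as it is (the network box inside needs air), and leave the mug where it stands.

Things in the scene. Friction and masses are not known exactly. Their poses are not given: they have to be found in the camera images.
- long_case_door (a joint): Opening (m) of the LONG case's door: 0 shut, 0.130 fully open; starts part open, 3 N friction, stays where left. The case: grey metal box fixed to the desk, 300 long x 180 wide x 90 high, left or right of the short case; three lamps in its open half. The door: flat aluminium panel, 146 long x 153 wide, lying in the top of the box between its side walls, sliding level along the box's length.
- long_case_pull (a point): Centre of the pull in the middle of the long case's door: a black upright fin, 10 mm thick along the sliding direction, 50 wide across it, 40 high, from the door's top face (86 mm above the desk) to 126 mm; box walls reach 90 mm. Axes: z up, x across the case, y along the track (case turned up to 17 degrees). The door CLOSES towards +y (roughly the robot's left) and opens towards -y.
- short_case_pull (a point): Centre, 91 mm above the desk, of the like pull on the SHORT case's door, which must stay as it is: black fin 10 mm thick, 35 wide, 40 high. The case is a fixed grey box, 210 long x 140 wide x 75 mm high, with a black network box in it and its door part open; axes as for the long case.
- mug_mid (a point): A white mug of 80 mm diameter and 92 mm height with a handle, standing on the desk beyond the cases. This point is on its axis, half-way up.

How it is judged:
At the end, for the whole second after the job is handed in: The long case's door is shut to within 10 mm of the end of its frame and at rest, the short case's door is within 15 mm of where it was, and the mug within 30 mm of where it stood (value of joint long_case_door below 0.01 m and velocity of joint long_case_door between -0.01 and 0.01 m/s and distance of short_case_pull from where it was at the start of the episode below 0.015 m and distance of mug_mid from where it was at the start of the episode below 0.03 m); the robot touches nothing.
It fails at once if the short case's door is moved by more than 15 mm (distance of short_case_pull from where it was at the start of the episode above 0.015 m).
It fails at once if the mug is moved by more than 30 mm (distance of mug_mid from where it was at the start of the episode above 0.03 m).
It also fails if it takes over 32 s, if anything falls off the work surface, if the arm or the gripper's body presses on something with over 40 N, if the wrist force passes 120 N, or if a joint passes its speed limit or range.

## Robot

A 6-joint arm with a two-finger parallel gripper is mounted at the origin on the work surface. World frame = base frame: x ahead of the robot, y to its left, z up, the work surface at z = 0. Lengths are in m, angles in rad, forces in N, time in s.
With the tool pointing down it reaches from about 0.3 to 0.875 m from the base axis. Payload 6.4 kg.
Tool frame: the origin (TCP) lies at the very end of the fingers, on their centre line; the grasp point (between the pads) lies 19 mm behind it (grip_point_offset is the z of the grasp point in the tool frame, in m); z points along the fingers, y is the line along which they close (so a half turn about z gives the same grasp; the last joint's range is limited). The gripper opens to 88 mm and grips with 3 to 60 N. Pads are 18 mm wide; open, the fingers measure 123 mm over their backs; the gripper's body (75 mm by 187 mm) begins 45 mm behind the grasp point.
Start: joints at [0.983, 0.181, 1.607, -0, 1.354, -0.206], TCP at [0.214, 0.534, 0.239] pointing down, gripper open.
Joint ranges: [-2.99, 2.99], [-0.89, 2.07], [0.3, 2.58], [-1.14, 4.28], [0, 2.63], [-3.12, 3.12]. Speed limits (rad/s): [2.57, 2.57, 3.01, 3.14, 3.14, 3.14].

## Interface

Orientations are given as [roll, pitch, yaw] about the fixed x, y, z axes, in that order (R = Rz(yaw) Ry(pitch) Rx(roll)).
In Python, from plant import read_state, snapshot, close_job, grip_point_offset gives the robot as it stands.
- The arm moves only by the shell command python3 -m pendant 'ROWS'. ROWS is JSON, a list that holds one entry, the list of rows, each a list of 7 numbers: the shift along the tool's x, y, z each as a share of 0.05 m, from -1 to 1, then the turn, a rotation vector about the tool's x, y, z each as a share of 90 degrees, from -1 to 1, then the opening, from -1 (shut) to 1 (fully open). In form: [[[tx, ty, tz, wx, wy, wz, jaw], ...]]. A call has 1 to 8 rows; each row shifts and turns the commanded pose from where the row before left it, along the tool's axes as they then stand; what a row does not reach is not made up. A row lasts 1/8 s, in which the tool goes at most 62.5 mm and 10.7 degrees, less where a joint would pass 70% of its speed; a pose out of reach is approached as far as the arm can. A call with a number of a shift or a turn outside -1 to 1 is refused whole. A call with a gripper value outside its range is refused whole. The fingers move at their own pace and stop on an object; the grip force is fixed at half the most. Time passes only in rows, so rows that do not move let the fingers close. It gives the time, the measured TCP pose, the force, the opening and the grip force at its end, in the units of the state.
- read_state(): the state, without advancing time (a new reading comes with each control period).
- snapshot(name): name is "scene" or "top"; returns a dict with "frame" (420x560x3 uint8, blue, green, red), "camera_matrix" (3x3 intrinsics, pixels), "R" (3x3) and "t" (3): a world point X has camera coordinates R X + t. Camera axes: x right, y down, z forward; pixel columns grow to the right and rows downward; lengths in m; the calibration is good to about 2 mm. A picture is of the moment at which its call begins. There is no depth.
- close_job(): hands the job in; it is judged then, once.
The state is a dict: "clock": time; "qpos": joint angles; "joint_velocities": joint speeds; "tau": joint torques, N m; "tool_pos": TCP position; "ee_rot": TCP orientation; "wrist_force": force on the tool from outside, world axes, zero at the start; "moment": the same for the moment, N m; "width": opening from 0.0 (shut) to 1.0 (fully open); "grasp_force": force on a finger pad.
Only numpy, scipy, OpenCV 4.12 (cv2) and the standard library are available. Lean on these libraries where they do the work, as an engineer would, in place of code of your own. Each camera call takes 0.05 s, during which the arm holds its last target. There are 200 camera calls.

## Working session

There is one attempt and no reset: what is moved stays moved. The work goes in short steps, Python scripts to look and compute and a shell command to move; the robot and the scene stay as the last step left them, time stands still between calls to the robot, and variables do not carry over. Pictures are saved under pics/ and viewed, at most 10 in all, crops included, and the job is handed in when it is done.

```bash
mkdir -p pics
python3 - <<'E'
from plant import *
import cv2
for n in("top","scene"):
    s=snapshot(n); cv2.imwrite(f"pics/{n}0.png",s["frame"]); print(n,s["camera_matrix"],s["R"],s["t"])
print(read_state(),grip_point_offset)
E
```

```text
top [[528.01296939   0.         279.08104034]
 [  0.         528.01296939 218.52102748]
 [  0.           0.           1.        ]] [[ 0.00914491 -0.99993766  0.00640646]
 [-0.97971312 -0.01024224 -0.2001432 ]
 [ 0.20019634 -0.00444621 -0.97974571]] [0.04691753 0.64133845 0.8763733 ]
scene [[391.13574725   0.         281.88274084]
 [  0.         391.13574725 211.50147732]
 [  0.           0.           1.        ]] [[-0.56338495  0.82600145  0.01786089]
 [ 0.62079525  0.4374885  -0.65055136]
 [-0.5451703  -0.35542289 -0.75925221]] [ 0.30896352 -0.34623888  1.18868593]
{'clock': 0.1, 'qpos': array([ 9.82692332e-01,  1.81445623e-01,  1.60785382e+00, -3.15880210e-05,
        1.35377429e+00, -2.06305634e-01]), 'joint_velocities': array([-0.00033019, -0.00134553, -0.00050392,  0.00143914,  0.00204358,
        0.00081716]), 'tau': array([ 1.45224178e-03, -4.34816015e+01, -3.42694867e+01,  7.04396353e-02,
        3.39316763e-02,  8.80976444e-06]), 'tool_pos': array([0.21397976, 0.5332165 , 0.23793829]), 'ee_rot': array([-3.14013666e+00, -2.73210538e-04,  2.75980092e+00]), 'wrist_force': array([ 0.53990292, -0.30015168, -0.53428215]), 'moment': array([ 0.02242821,  0.01641969, -0.00497981]), 'grasp_force': 0.0, 'width': 1.0017811830185834} -0.0187
```

View pics/top0.png

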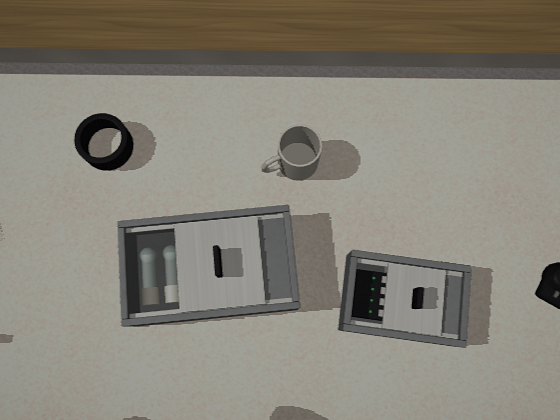

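View pics/scene0.png

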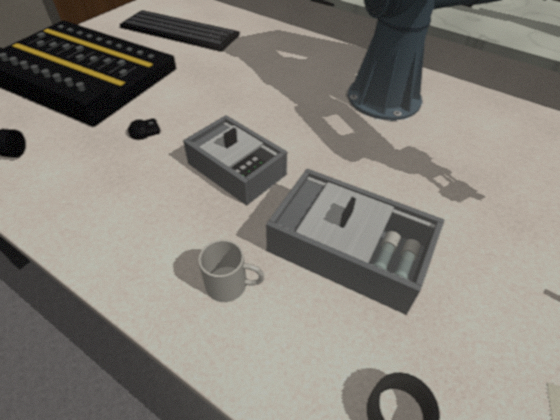

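The top view shows the long case on the left, with corners at about (119,221), (289,206), (299,309) and (123,326). Its pull is at (217,261), and the door's leading edge is at column 176. The short case is to the right, with its pull at (418,298), and the mug is at (300,153). The scene view agrees, with the long pull at (348,212).

```bash
cat > h.py <<'E'
from plant import *
import cv2,numpy as np
def toworld(s,uv,z):
    K,R,t=map(np.array,(s["camera_matrix"],s["R"],s["t"]))
    d=R.T@np.linalg.inv(K)@[*uv,1]; c=-R.T@t
    return c+d*(z-c[2])/d[2]
E
python3 - <<'E'
from h import *
s=snapshot("top");f=s["frame"]
for uv in((119,221),(289,206),(299,309),(123,326)): print(uv,toworld(s,uv,.09))
for n,uv in(("doorL",(176,269)),("innerL",(126,272)),("doorR",(264,258))): print(n,toworld(s,uv,.086))
for n,uv,z in(("mug",(300,140),.092),("shortpull",(418,290),.111)): print(n,toworld(s,uv,z))
g=(f.max(2)<40).astype(np.uint8); g[:, :200]=0; g[:,235:]=0; g[:235]=0; g[290:]=0
y,x=np.nonzero(g); print(x.min(),x.max(),y.min(),y.max(),cv2.minAreaRect(np.c_[x,y].astype(np.float32)))
cv2.imwrite("pics/crop.png",cv2.resize(f[200:330,110:310],None,fx=4,fy=4,interpolation=2))
E
```

```text
(119, 221) [0.62841066 0.3299204  0.09      ]
(289, 206) [0.65811693 0.03623617 0.09      ]
(299, 309) [0.48133903 0.01853077 0.09      ]
(123, 326) [0.45075823 0.31089349 0.09      ]
doorL [0.54678488 0.22829522 0.086     ]
innerL [0.54083799 0.31307031 0.086     ]
doorR [0.5671387  0.07851703 0.086     ]
mug [0.7786352  0.01730658 0.092     ]
shortpull [ 0.51341365 -0.17689569  0.111     ]
213 222 246 277 ((217.4308319091797, 261.385498046875), (31.220258712768555, 7.097325801849365), 85.42607879638672)
```

View pics/crop.png

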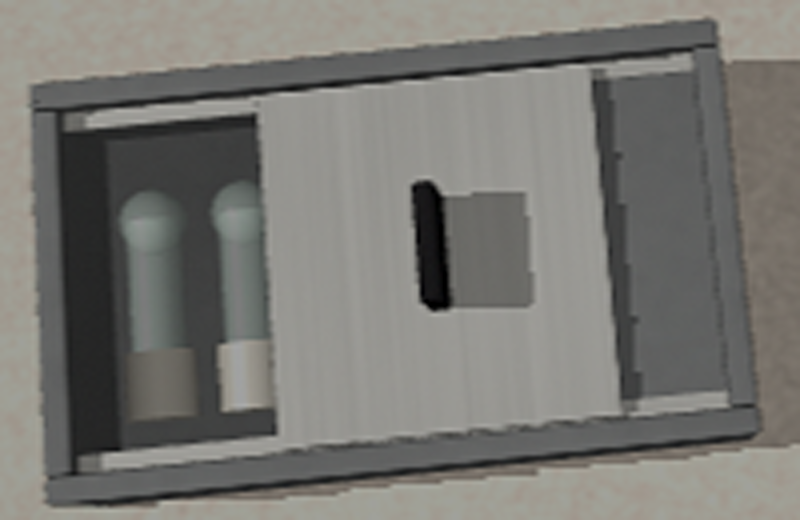

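```bash
python3 -m pendant '[[[0,0,0,0,0,-0.103,-1],[0,0,0,0,0,-0.103,-1],[0,0,0,0,0,-0.103,-1],[-0.5,-0.77,0,0,0,0,-1],[-0.5,-0.77,0,0,0,0,-1],[-0.5,-0.77,0,0,0,0,-1],[-0.5,-0.77,0,0,0,0,-1],[-0.5,-0.77,0,0,0,0,-1]]]'
python3 -m pendant '[[[-0.5,-0.77,0,0,0,0,-1],[-0.5,-0.77,0,0,0,0,-1],[-0.5,-0.77,0,0,0,0,-1],[-0.5,-0.77,0,0,0,0,-1],[-0.5,-0.77,0,0,0,0,-1],[-0.5,-0.77,0,0,0,0,-1],[-0.5,-0.77,0,0,0,0,-1],[0,0,0,0,0,0,-1]]]'
```

```text
clock: 1.15
tool_pos: [0.3591, 0.3538, 0.2386]
ee_rot: [-3.142, -0.0, -3.038]
wrist_force: [-0.2, -0.3, 0.3]
width: 0.112
grasp_force: 0.0
clock: 2.15
tool_pos: [0.5617, 0.1025, 0.2382]
ee_rot: [-3.141, -0.0, -3.042]
wrist_force: [-0.1, 0.1, -1.0]
width: 0.006
grasp_force: 0.0
```

```bash
python3 -m pendant '[[[0,0,0.7,0,0,0,-1],[0,0,0.7,0,0,0,-1],[0,0,0.7,0,0,0,-1],[0,0,0.4,0,0,0,-1],[0,0,0.25,0,0,0,-1],[0,0,0,0,0,0,-1]]]'
python3 - <<'E'
from h import *
s=snapshot("scene"); cv2.imwrite("pics/scene1.png",cv2.resize(s["frame"][130:320,240:460],None,fx=3,fy=3))
E
```

```text
clock: 2.9
tool_pos: [0.5596, 0.1057, 0.1006]
ee_rot: [3.141, -0.002, -3.037]
wrist_force: [-0.2, -0.2, -0.4]
width: 0.01
grasp_force: 0.0
```

View pics/scene1.png

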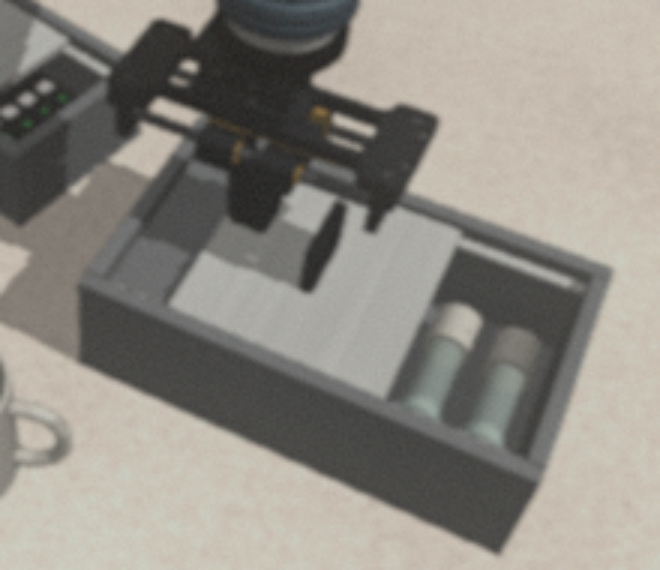

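The closed fingers, at crop pixel (255,200), stand just behind the fin at (325,245) on its opening side, clear of the walls. Next I push.

```bash
python3 -m pendant '[[[0,0.2,0,0,0,0,-1],[0,0.2,0,0,0,0,-1],[0,0.2,0,0,0,0,-1],[0,0.2,0,0,0,0,-1],[0,0.2,0,0,0,0,-1]]]'
python3 -m pendant '[[[0,0.2,0,0,0,0,-1],[0,0.2,0,0,0,0,-1],[0,0.2,0,0,0,0,-1],[0,0.2,0,0,0,0,-1]]]'
python3 - <<'E'
from h import *
s=snapshot("top"); cv2.imwrite("pics/top1.png",cv2.resize(s["frame"][190:340,100:310],None,fx=3,fy=3))
E
```

```text
clock: 3.58
tool_pos: [0.5554, 0.1552, 0.1017]
ee_rot: [-3.141, 0.0, -3.038]
wrist_force: [-1.1, -4.1, 3.8]
width: 0.004
grasp_force: 2.1
clock: 4.08
tool_pos: [0.5511, 0.1953, 0.1013]
ee_rot: [-3.142, 0.0, -3.038]
wrist_force: [-0.8, -3.9, 3.8]
width: 0.005
grasp_force: 2.1
```

View pics/top1.png

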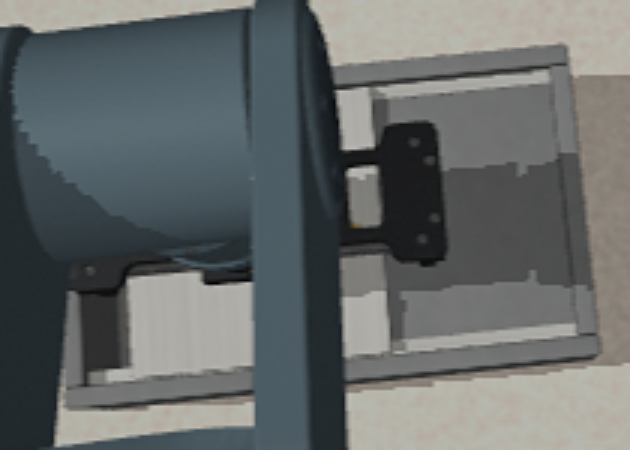

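The door's leading edge is at crop column 128 and the frame's inner end at about 82, so roughly 26 mm remains. The push force is about 4 N.

```bash
python3 -m pendant '[[[0,0.2,0,0,0,0,-1],[0,0.16,0,0,0,0,-1],[0,0.06,0,0,0,0,-1]]]'
python3 -m pendant '[[[0,0.06,0,0,0,0,-1],[0,0.04,0,0,0,0,-1]]]'
```

```text
clock: 4.5
tool_pos: [0.5488, 0.2161, 0.1011]
ee_rot: [3.141, -0.0, -3.038]
wrist_force: [0.4, -3.7, 2.9]
width: 0.007
grasp_force: 1.7
clock: 4.75
tool_pos: [0.5483, 0.2206, 0.1011]
ee_rot: [-3.142, -0.0, -3.038]
wrist_force: [-0.7, -2.3, 2.7]
width: 0.006
grasp_force: 2.0
```

```bash
python3 -m pendant '[[[0,0.04,0,0,0,0,-1],[0,0.04,0,0,0,0,-1]]]'
```

```text
clock: 5.0
tool_pos: [0.5482, 0.2208, 0.1012]
ee_rot: [-3.135, -0.001, -3.038]
wrist_force: [-0.5, -23.7, 6.6]
width: 0.007
grasp_force: 12.0
```

The force has risen to 24 N with no further travel, so the door is at its stop. I'll back off, lift clear and check.

```bash
python3 -m pendant '[[[0,-0.2,0,0,0,0,-1],[0,-0.4,0,0,0,0,-1],[0,0,-0.5,0,0,0,-1],[0,0,-0.8,0,0,0,-1],[0,0,-0.8,0,0,0,-1],[0,0,-0.7,0,0,0,-1],[0.6,0,0,0,0,0,-1],[0.8,0,0,0,0,0,-1]]]'
python3 -m pendant '[[[0.9,0,0,0,0,0,-1],[0.9,0,0,0,0,0,-1],[0.6,0,0,0,0,0,-1],[0,0,0,0,0,0,-1],[0,0,0,0,0,0,-1]]]'
python3 - <<'E'
from h import *
s=snapshot("top"); cv2.imwrite("pics/top2.png",s["frame"])
E
```

```text
clock: 6.0
tool_pos: [0.4812, 0.1868, 0.2414]
ee_rot: [3.141, 0.001, -3.039]
wrist_force: [-0.3, -0.3, 0.5]
width: 0.001
grasp_force: 0.0
clock: 6.62
tool_pos: [0.363, 0.1749, 0.2415]
ee_rot: [3.141, 0.001, -3.038]
wrist_force: [-0.6, 0.2, 0.8]
width: 0.005
grasp_force: 0.0
```

View pics/top2.png

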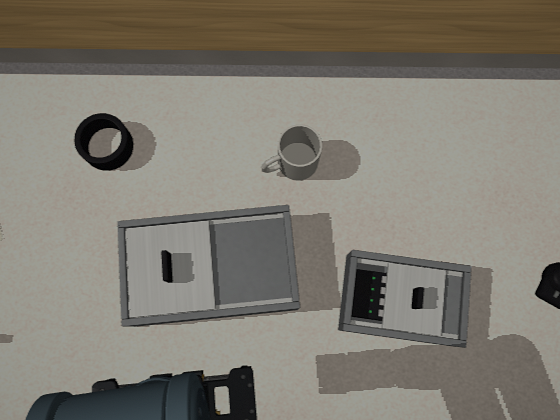

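The door now meets the frame's left end at column 127, with its pull at (167,266) and no gap. The short pull (418,298) and the mug (300,153) are where they were, and the arm is clear.

```bash
python3 -c "
from plant import *
print(close_job())"
```

```text
the job is handed in; nothing more can be done
None
```

The long case's door is shut against the end of its frame and released, the short case's door and the mug are where they were, and the job is handed in; no verdict was returned.

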